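Weigh-check a forged hammer head and hold it up to the inspection camera

TASK

Check the weight of the forged hammer head lying in the pan of the beam scale: swing the arrest lever fully over so that the beam is released and sinks under the head, then swing the lever fully back so that the beam is arrested again. Then lift the head out of the pan and hold it up to the inspection camera, with the centre of its flat striking face on the camera's line of sight, 100 mm in front of the lens glass, square to the lens, and its eye (handle hole) still opening upward, not rolled. Finish while holding it there quite still in the gripper, with the lever left at arrest; do not bump the camera or disturb the stone, the tin and the brush.

Things in the scene. Friction and masses are not known exactly. Their poses are not given: they have to be found in the camera images.
- scale: Beam scale, fixed. Green base 140 (x) x 340 (y) x 30 mm; origin at the centre of its underside, z up. The steel beam (16 mm square, 290 long) runs along y; hinge 115 mm up between two cheeks 135 mm high. At y +120 mm the beam carries a brass pan, 144 mm across the rim, rim 4 mm above its flat floor (126 mm across); at y -125 a dark counterweight. Lever handle on the -x side.
- pan_floor (a point): Centre of the pan's inner floor while the beam is arrested (level); 128 mm above the table. Axes as the scale's. The point does not move with the beam; when released the pan sinks 12 mm.
- beam (a joint): Beam angle, rad: 0 level (upper stop), 0.10 pan fully down (lower stop); free but damped. With the lever at arrest a cam pin under the pan side holds it level; with the lever swung over the pin drops away and the head's weight takes the pan down. With the pan empty the counterweight keeps it at 0.
- lever (a joint): Arrest lever angle, rad: 0 arrested, 1.2 released (hard stops). The handle swings in the scale's y-z plane: at 0 it leans 0.6 rad from upright to the scale's -y (away from the pan), at 0.6 it is upright, at 1.2 it leans 0.6 rad to +y. Friction of about 1.5 to 2.5 N at the knob; stays where it is left. Starts between 0 and 0.12.
- lever_pivot (a point): Point on the lever's axis in the swing plane of the handle; fixed on the scale at x -130, y +60, z +89 mm; axes as the scale's; the lever's axis is the scale's x.
- lever_knob (a point): Centre of the black ball knob, 24 mm across, at the end of the 10 mm thick lever handle, 80 mm from lever_pivot; moves with the lever.
- head: Forged dark steel hammer head, 0.36 to 0.52 kg, 100 mm long, 28 wide, 28 high, lying in the pan. Origin at the centre of its underside, below its centre of mass. x points along it to the flat round striking face (28 mm across), the wedge peen is at -x; y is across the flat cheeks (28 mm apart, 40 long, at mid-length: grip here); z is along the eye (22 x 12 mm through hole), up as it lies.
- head_face (a point): Centre of the flat striking face, at x +50, y 0, z +14 mm of the head; axes as the head's.
- camera: Inspection camera on a stand, fixed: dark foot plate 130 x 130 mm, an aluminium post and a 56 mm square housing with a 46 mm black lens barrel. Origin on the table under the stand; z up; it looks towards its own -x, tipped 0.35 rad (20 degrees) down.
- lens (a point): Centre of the front glass of the lens, 300 mm above the table, 60 mm to -x of the camera's origin; axes as the camera body's (not tipped).
- view_point (a point): The point on the line of sight 100 mm in front of the lens glass (266 mm above the table) where the centre of the striking face has to be. Its x points back up the line of sight into the lens (0.35 rad above level), y level, z square to both and mostly up. The presented head's x and z have to lie along this x and z.
- whetstone: Grey stone block 180 x 60 x 30 mm, loose, to be left alone; origin at the centre of its underside.
- tin: Steel can 72 mm across, 85 mm high, loose, to be left alone; origin at the centre of its underside.
- brush: Hand brush, loose, lying on the table, to be left alone; origin at its underside.
Mind the look-alikes: they are no part of the job. There is more than one size of the head; the job needs the middle-sized.

How it is judged:
On the way, in this order (a step that is already met when the one before it is completed fails the run):
1. the lever is swung over (above 1.0 rad) and the beam has sunk (above 0.08 rad) with the head lying in the pan (value of joint lever above 1 rad and value of joint beam above 0.08 rad and contact force between head and scale above 1 N and contact force between head and the fingers below 0.3 N), for 0.2 s.
2. the lever is back (below 0.25 rad) and the beam level (below 0.02 rad), the head still in the pan and not yet gripped (value of joint lever below 0.25 rad and value of joint beam below 0.02 rad and contact force between head and scale above 1 N and contact force between head and the fingers below 0.3 N), for 0.2 s.
3. the head is lifted clear of the pan in the gripper (height (world z) of head above 0.17 m and contact force between head and scale below 0.1 N and contact force between head and the fingers above 2 N), for 0.2 s.
At the end, for the whole second after the job is handed in: The gripper alone holds the head still, striking face towards the lens with its centre within 20 mm of view_point, length and eye axis within 0.2 rad of view_point's x and z, eye upward; lever below 0.25 rad, beam below 0.02 rad (distance between head_face and view_point below 0.02 m and angle between the x axis of head and the x axis of view_point, either way round below 0.2 rad and angle between the z axis of head and the z axis of view_point, either way round below 0.2 rad and x of head in the frame of view_point below -0.02 m and angle between head's own z axis and vertical below 0.8 rad and contact force between head and the fingers above 2 N and contact force between head and scale below 0.1 N and contact force between head and camera below 0.1 N and linear speed of head below 0.03 m/s and angular speed of head below 0.2 rad/s and value of joint lever below 0.25 rad and value of joint beam below 0.02 rad); the arm keeps its last pose, push and grip.
It fails at once if the camera is bumped (more than 2 N) (contact force between camera and the arm above 2 N or contact force between camera and the fingers above 2 N or contact force between camera and head above 2 N).
It fails at once if the stone, tin or brush is moved more than 30 mm (distance of any of whetstone, tin, brush from where it was at the start of the episode above 0.03 m).
It fails at once if the head falls out of the pan (height (world z) of head below 0.09 m).
It also fails if it takes over 54 s, if anything falls off the work surface, if the arm or the gripper's body presses on something with over 40 N, if the wrist force passes 120 N, or if a joint passes its speed limit or range.

ROBOT

A 7-joint arm with a two-finger parallel gripper is mounted at the origin on the work surface. World frame = base frame: x ahead of the robot, y to its left, z up, the work surface at z = 0. Lengths are in m, angles in rad, forces in N, time in s.
With the tool pointing down it reaches from about 0.35 to 0.9 m from the base axis. Payload 8.1 kg.
Tool frame: the origin (TCP) lies on the centre line of the jaws, within the pads' length; the fingertips stand 11 mm ahead of it and the grasp point (between the pads) lies 8 mm behind it; y points along the fingers, x is the direction in which the jaws open and shut, and the axes are right-handed (so a half turn about y gives the same grasp; the last joint's range is limited). The gripper opens to 85 mm and grips with 20 to 120 N. Pads are 22 mm wide; open, the fingers measure 114 mm over their backs; the gripper's body (76 mm by 85 mm) begins 54 mm behind the grasp point. The pads swing forward as they close: fully open they stand 13 mm farther back than shut.
Start: joints at [1.054, 0.434, 0.025, 1.573, -0.012, 1.134, -0.075], TCP at [0.251, -0.572, 0.242] pointing down, gripper open.
Joint ranges: [-2.62, 2.62], [-0.44, 2.09], [-1.27, 1.32], [0.08, 2.57], [-1.32, 4.46], [0.12, 2], [-2.74, 2.74]. Speed limits (rad/s): [2.22, 2.22, 3.01, 3.01, 3.14, 3.14, 3.14].

INTERFACE

Orientations are given as a unit quaternion [w, x, y, z].
In Python, from rig import r gives the robot as it stands.
- The arm moves only by the tool servo_tool, never from a script. Its argument "moves" is a list of rows, each an object with "angular": the turn, a rotation vector about the tool's x, y, z in units of 5 degrees (1.0 is 5 degrees), a list of three; "slide": the shift along the tool's x, y, z in units of 30 mm (1.0 is 30 mm), a list of three; "grip": the closure, from -1 (fully open) to 1 (shut). In form: [{"angular": [wx, wy, wz], "slide": [dx, dy, dz], "grip": grip}, ...]. A call has 1 to 10 rows; each row is the pose to reach, as a shift and turn from the pose measured when the call began, along the tool's axes at that moment; what a row does not reach only later rows make up. A row lasts 1/12 s, in which the tool goes at most 41.7 mm and 7.16 degrees, less where a joint would pass 70% of its speed; a pose out of reach is approached as far as the arm can. A call with a gripper value outside its range is refused whole. The fingers move at their own pace and stop on an object; "grip_force" is the grip in N (left out, the last holds). Time passes only in rows, so rows that repeat a pose let the fingers close. It gives the time, the measured TCP pose, the force and the opening at its end, in the units of the state.
- r.sense(): the state, without advancing time (a new reading comes with each control period).
- r.get_image(name): name is "scene" or "top" or "wrist"; returns a dict with "image" (480x640x3 uint8, blue, green, red), "fx", "fy", "cx", "cy" (pixels), "extrinsics" (4x4, takes a point from world to camera coordinates); the wrist camera has in their place "mount" (4x4, takes a point from camera to tool coordinates, whose origin is the TCP and whose axes are the tool frame's). Camera axes: x right, y up, looking along -z (the intrinsics and any distortion apply to the point x, -y, -z); pixel columns grow to the right and rows downward; lengths in m; the calibration is good to about 2 mm. A picture is of the moment at which its call begins: read the wrist's pose just before it. There is no depth.
- r.hand_in(): hands the job in, once; it reports no verdict.
The state is a dict: "time": time; "joints": joint angles; "joint_velocities": joint speeds; "joint_efforts": joint torques, N m; "ee_pos": TCP position; "orientation": TCP orientation; "wrist_force": force on the tool from outside, world axes, zero at the start; "ft_torque": the same for the moment, N m; "grip_width": opening from 0.0 (shut) to 1.0 (fully open).
Only numpy, scipy, OpenCV 4.12 (cv2) and the standard library are available. Lean on these libraries where they do the work, as an engineer would, in place of code of your own. Each camera call takes 0.05 s, during which the arm holds its last target.

## Working session

There is one attempt and no reset: what is moved stays moved. The work goes in short steps, Python scripts to look and compute and a tool call to move; the robot and the scene stay as the last step left them, time stands still between calls to the robot, and variables do not carry over. Pictures are saved under pics/ and viewed, and the job is handed in when it is done.

Besides the shell and the picture viewer there is one more tool, called as name(argument=value, ...) on one line, values as JSON. servo_tool: Moves the arm, as the interface text tells. Its arguments: {"type":"object","properties":{"moves":{"type":"array"},"grip_force":{"type":"number"}},"required":["moves"]}

```bash
mkdir -p pics; ls
python3 - <<'E'
from rig import r
import cv2
s=r.sense(); print(s)
for n in ("scene","top","wrist"):
    d=r.get_image(n); cv2.imwrite(f"pics/{n}0.png",d["image"]); print(n,{k:v for k,v in d.items() if k!="image"})
E
```

```text
pics
{'time': 0.0, 'joints': array([ 1.05438183,  0.43524374,  0.02495461,  1.57407753, -0.01160152,
        1.13397676, -0.07511002]), 'joint_velocities': array([-5.98649637e-04,  1.28491568e-03, -6.87404846e-04,  1.79476420e-04,
        4.47777249e-04,  2.33531511e-07, -6.30684311e-04]), 'joint_efforts': array([-1.39392643e-03, -6.70482159e+01,  1.02458317e+00, -3.16214275e+01,
        1.55105215e-02,  1.24719104e-02, -3.95397251e-05]), 'ee_pos': array([ 0.25108664, -0.57183141,  0.2415204 ]), 'orientation': array([ 0.59230114, -0.59177896,  0.38712316, -0.38615112]), 'wrist_force': array([-0.45977418, -0.21564397, -0.80444267]), 'ft_torque': array([-0.0193309 ,  0.02700537, -0.01931192]), 'grip_width': 0.998759608310744}
scene {'fx': 468.98699576483733, 'fy': 468.98699576483733, 'cx': 321.4927998889345, 'cy': 240.5683381635378, 'extrinsics': array([[-0.0385673 ,  0.99915493, -0.01421208, -0.08653213],
       [-0.72687766, -0.01829224,  0.68652332,  0.29543318],
       [ 0.68568319,  0.0368078 ,  0.72696888, -1.34843398],
       [ 0.        ,  0.        ,  0.        ,  1.        ]])}
top {'fx': 470.00176110650966, 'fy': 470.00176110650966, 'cx': 316.9635434546006, 'cy': 233.00236963768538, 'extrinsics': array([[ 0.00332512, -0.99966804,  0.02554914,  0.07576657],
       [ 0.99651723,  0.00544128,  0.08320941, -0.57839811],
       [-0.08332081,  0.02518347,  0.99620451, -0.96483117],
       [ 0.        ,  0.        ,  0.        ,  1.        ]])}
wrist {'fx': 429.06960995251126, 'fy': 429.06960995251126, 'cx': 318.11543976901373, 'cy': 237.9300798884613, 'mount': array([[ 9.99999697e-01,  7.56147978e-04, -1.82801079e-04,
         2.82383032e-04],
       [-3.82378843e-04,  2.73132253e-01, -9.61976417e-01,
        -1.32575152e-01],
       [-6.77467652e-04,  9.61976195e-01,  2.73132459e-01,
         7.04345492e-02],
       [ 0.00000000e+00,  0.00000000e+00,  0.00000000e+00,
         1.00000000e+00]])}
```

View pics/scene0.png

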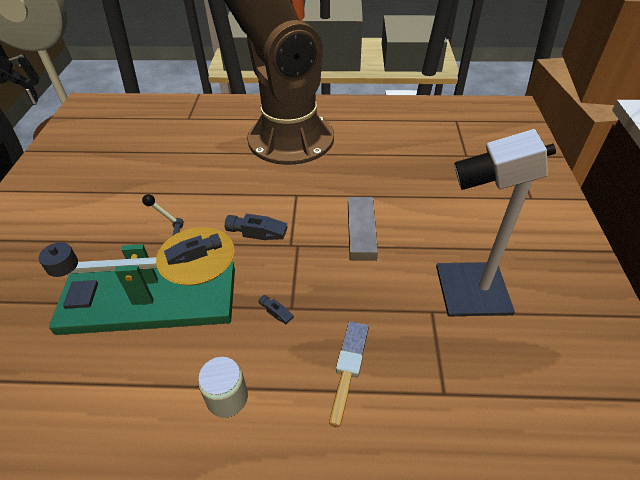

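View pics/top0.png

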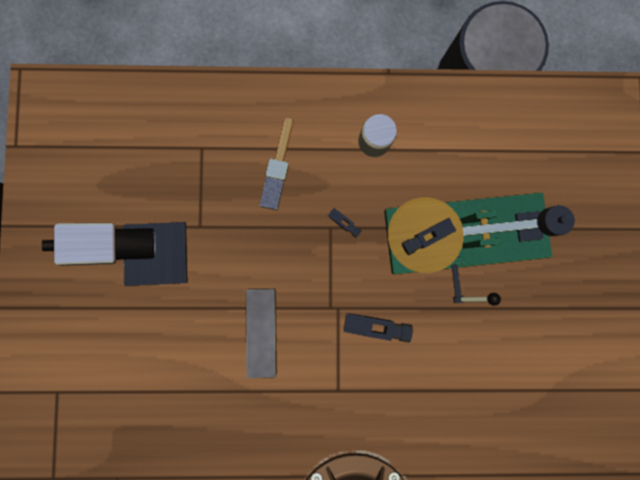

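View pics/wrist0.png

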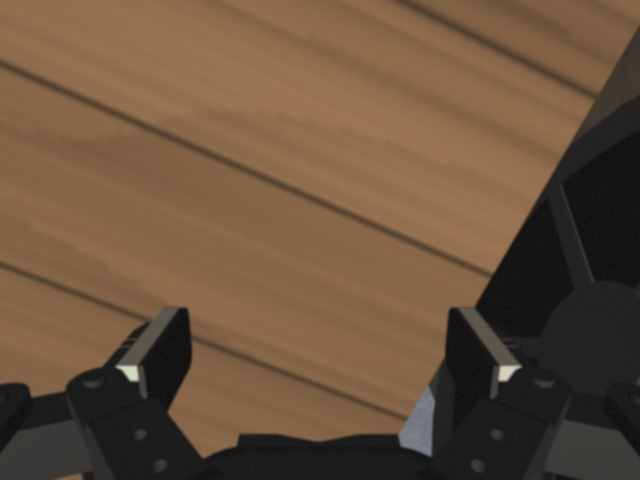

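```bash
cat > h.py <<'E'
import numpy as np, cv2
from scipy.spatial.transform import Rotation as R
def ray(d,uv):
    E=d["extrinsics"]; Rm=E[:3,:3]; t=E[:3,3]
    v=np.array([(uv[0]-d["cx"])/d["fx"],-(uv[1]-d["cy"])/d["fy"],-1.0])
    return -np.linalg.inv(Rm)@t, np.linalg.inv(Rm)@v
def plane(d,uv,z):
    o,v=ray(d,uv); return o+v*(z-o[2])/v[2]
def tri(d1,u1,d2,u2):
    o1,v1=ray(d1,u1);o2,v2=ray(d2,u2)
    A=np.stack([v1,-v2],1); s=np.linalg.lstsq(A,o2-o1,rcond=None)[0]
    p,q=o1+s[0]*v1,o2+s[1]*v2; return (p+q)/2,np.linalg.norm(p-q)
def proj(d,P):
    E=d["extrinsics"]; c=E[:3,:3]@np.asarray(P)+E[:3,3]
    return np.array([d["cx"]+d["fx"]*c[0]/-c[2], d["cy"]-d["fy"]*c[1]/-c[2]])
def quat(q): return R.from_quat([q[1],q[2],q[3],q[0]])
def wristcam(d,s):
    T=np.eye(4);T[:3,:3]=quat(s["orientation"]).as_matrix();T[:3,3]=s["ee_pos"]
    d=dict(d);d["extrinsics"]=np.linalg.inv(T@d["mount"]);return d
E
python3 - <<'E'
from rig import r
import cv2,numpy as np
a=r.get_image("top")["image"];b=r.get_image("scene")["image"]
c1=cv2.resize(a[180:310,340:580],None,fx=3.3,fy=3.3,interpolation=cv2.INTER_CUBIC);cv2.imwrite("pics/ctop.png",c1)
c2=cv2.resize(b[180:340,30:300],None,fx=2.9,fy=2.9,interpolation=cv2.INTER_CUBIC);cv2.imwrite("pics/cscene.png",c2)
E
```

```text
(no output)
```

View pics/ctop.png

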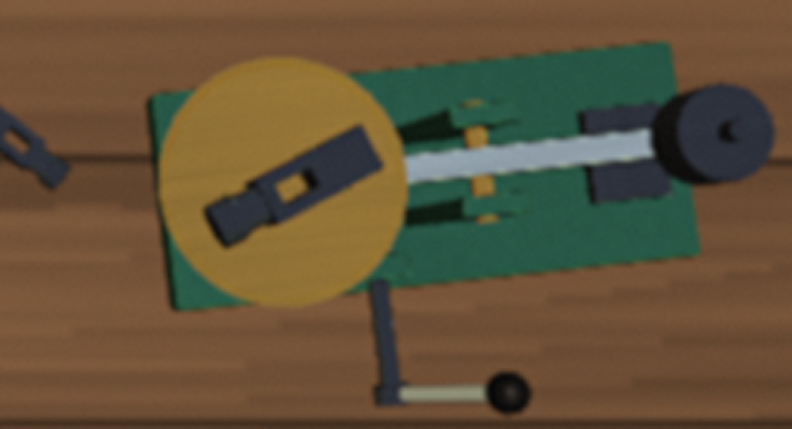

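View pics/cscene.png

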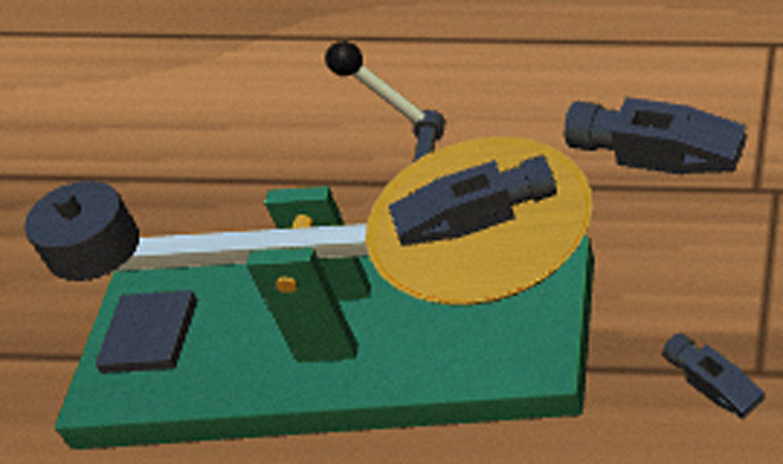

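Run:
```python
from rig import r
from h import *
t=r.get_image("top");s=r.get_image("scene")
T=lambda u,v:(u/3.3+340,v/3.3+180); S=lambda u,v:(u/2.9+30,v/2.9+180)
hsv=cv2.cvtColor(t["image"],cv2.COLOR_BGR2HSV)
g=cv2.inRange(hsv,(60,90,30),(95,255,255))
pan=cv2.inRange(hsv,(15,140,60),(30,255,255)); 
for n,m in(("g",g),("pan",pan)):
    c=max(cv2.findContours(m,0,1)[0],key=cv2.contourArea); print(n,cv2.contourArea(c),cv2.minAreaRect(c),cv2.minEnclosingCircle(c))
    if n=="pan":
        e=cv2.fitEllipse(cv2.convexHull(c)); print(e); print("pan c",plane(t,e[0],.132), e[1][0]/470*.86)
P=[plane(t,T(*p),.03) for p in((150,97),(667,43),(700,255),(175,310))]
P=np.array(P);print(P, P.mean(0)); print(np.linalg.norm(P-np.roll(P,-1,0),axis=1))
print("yaw dirs", [np.degrees(np.arctan2(-(a-b)[0],(a-b)[1])) for a,b in((P[0],P[1]),(P[3],P[2]))], [np.degrees(np.arctan2((a-b)[1],(a-b)[0])) for a,b in((P[0],P[3]),(P[1],P[2]))])
print("knob",tri(t,T(508,392),s,S(344,58)))
print("pivot end",tri(t,T(388,393),s,S(430,122)))
print("beam cw top",tri(t,T(728,133),s,S(68,205)))
# pan in scene
hs=cv2.cvtColor(s["image"],cv2.COLOR_BGR2HSV); m=cv2.inRange(hs,(15,140,60),(30,255,255)); m[:, 260:]=0; m[:220]=0
c=max(cv2.findContours(m,0,1)[0],key=cv2.contourArea);e2=cv2.fitEllipse(cv2.convexHull(c));print(e2,tri(t,e[0],s,e2[0]))
# head
for z in (.156,.128):
  m=cv2.inRange(hsv,(0,0,0),(179,255,75))
h=m.copy();k=np.zeros_like(m);cv2.circle(k,tuple(int(x) for x in e[0]),int(e[1][0]/2-5),255,-1);h&=k
c=max(cv2.findContours(h,0,1)[0],key=cv2.contourArea);rc=cv2.minAreaRect(c);b=cv2.boxPoints(rc);print(rc,b*1.0)
W=np.array([plane(t,p,.156) for p in b]);print(W,np.linalg.norm(W-np.roll(W,-1,0),axis=1))
```

```text
g 2131.0 ((498.00372314453125, 246.97293090820312), (29.989871978759766, 103.69178009033203), 83.91146850585938) ((498.5267028808594, 252.64599609375), 52.52617263793945)
pan 4369.0 ((424.75006103515625, 234.25001525878906), (76.36752319335938, 72.83200073242188), 45.0) ((424.73468017578125, 234.7346954345703), 38.653438568115234)
((425.228515625, 234.4622039794922), (74.57284545898438, 76.93203735351562), 157.973388671875)
pan c [ 0.56731249 -0.12257289  0.132     ] 0.1364524406270778
[[ 0.62812037 -0.065512    0.03      ]
 [ 0.66548759 -0.40067628  0.03      ]
 [ 0.52891516 -0.41693401  0.03      ]
 [ 0.49286835 -0.08014249  0.03      ]] [ 0.57884787 -0.2408162   0.03      ]
[0.33724087 0.13753669 0.33871507 0.13604103]
yaw dirs [np.float64(6.361592157490392), np.float64(6.109113354956152)] [np.float64(6.173800331690872), np.float64(6.788606108855674)]
knob (array([ 0.44888389, -0.23939248,  0.15653336]), np.float64(0.0006974791933218283))
pivot end (array([ 0.44475349, -0.19497592,  0.09179755]), np.float64(0.001274196331427907))
beam cw top (array([ 0.59267728, -0.36684793,  0.16079517]), np.float64(0.0019631345228613116))
((193.7237548828125, 252.0958251953125), (63.026371002197266, 83.14044189453125), 78.43331146240234) (array([ 0.56733264, -0.12350988,  0.13587393]), np.float64(0.0037964558651900574))
((428.039794921875, 236.5120849609375), (14.941176414489746, 54.29411697387695), 61.927513122558594) [[400.57095 242.69548]
 [448.4775  217.14531]
 [455.50864 230.32869]
 [407.60208 255.87886]]
[[ 0.55004369 -0.0708988   0.156     ]
 [ 0.5974922  -0.15986033  0.156     ]
 [ 0.57325272 -0.17235627  0.156     ]
 [ 0.52607083 -0.08347971  0.156     ]] [0.10082418 0.02727089 0.10062392 0.02707356]
```

Run:
```python
from rig import r
import cv2,numpy as np
from h import *
s=r.sense(); print(s["time"]); print(quat(s["orientation"]).as_matrix().round(3))
a=r.get_image("top")["image"];b=r.get_image("scene")["image"]
cv2.imwrite("pics/camtop.png",cv2.resize(a[200:300,30:200],None,fx=4.5,fy=4.5,interpolation=cv2.INTER_CUBIC))
cv2.imwrite("pics/camscene.png",cv2.resize(b[120:330,420:570],None,fx=2.8,fy=2.8,interpolation=cv2.INTER_CUBIC))
```

```text
0.35
[[ 0.402 -0.     0.916]
 [-0.916  0.     0.402]
 [-0.    -1.    -0.   ]]
```

View pics/camtop.png

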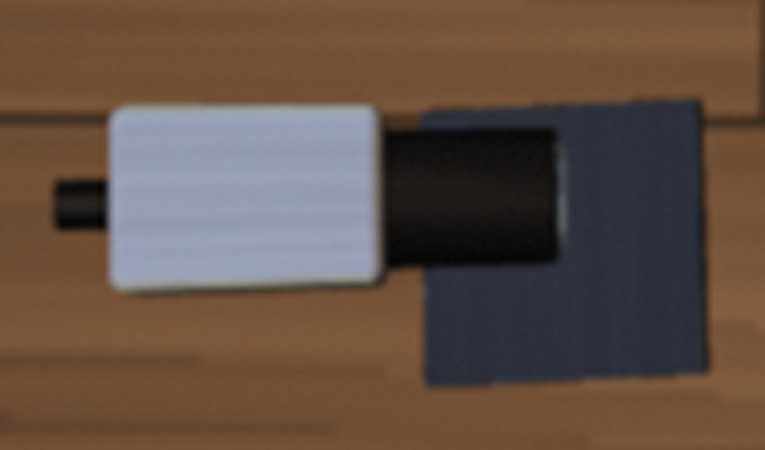

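View pics/camscene.png

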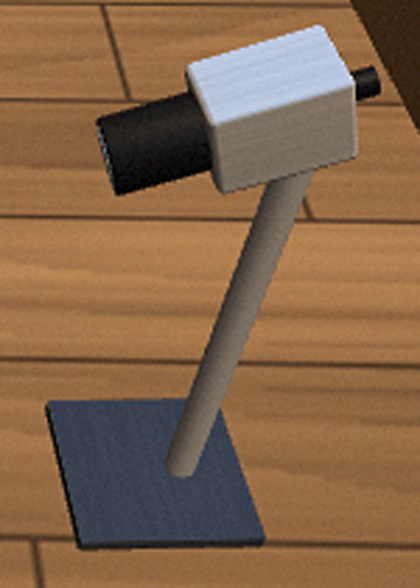

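Run:
```python
from rig import r
from h import *
t=r.get_image("top");s=r.get_image("scene")
T=lambda u,v:(u/4.5+30,v/4.5+200); S=lambda u,v:(u/2.8+420,v/2.8+120)
P=np.array([plane(t,T(*p),.01) for p in((422,110),(703,99),(708,372),(427,385))])
print("foot",P,P.mean(0),np.linalg.norm(P-np.roll(P,-1,0),axis=1))
Q=np.array([plane(s,S(*p),.008) for p in((47,402),(219,401),(265,544),(79,549))]);print("foot scene",Q,Q.mean(0))
f=lambda a:np.degrees(np.arctan2(a[1],a[0]))
print("yaw+x from foot", f(P[0]-P[1]),f(P[3]-P[2]), f(P[1]-P[2])+90,f(P[0]-P[3])+90, f(Q[1]-Q[0]),f(Q[2]-Q[3]))
L,e=tri(t,T(562,196),s,S(107,157));print("lens",L,e)
print("plane",plane(t,T(562,196),.3))
B,e=tri(t,T(52,205),s,S(372,82));print("back stub",B,e, f(B-L), np.degrees(np.arcsin((B-L)[2]/np.linalg.norm(B-L))))
Hs=[plane(t,T(*p),.34) for p in((118,104),(374,105),(378,284),(115,290))]; print("housing",f(Hs[0]-Hs[1]),f(Hs[3]-Hs[2]))
```

```text
foot [[0.59506051 0.48599254 0.01      ]
 [0.60104222 0.35519873 0.01      ]
 [0.47317681 0.3495181  0.01      ]
 [0.4668168  0.4789241  0.01      ]] [0.53402409 0.41740837 0.01      ] [0.13093053 0.12799153 0.1295622  0.12843836]
foot scene [[0.47296944 0.35233201 0.008     ]
 [0.46850379 0.48328909 0.008     ]
 [0.59934861 0.48649502 0.008     ]
 [0.60724711 0.3570882  0.008     ]] [0.53701724 0.41980108 0.008     ]
yaw+x from foot 92.6185335590516 92.8136960002532 92.54378278265834 93.15479276330572 91.95303772472002 93.49278651255436
lens [0.5379544  0.32943608 0.29808017] 0.0023696057260585972
plane [0.53775149 0.32758607 0.3       ]
back stub [0.53117087 0.46633534 0.34769002] 0.0029531863920352936 92.83675757097518 19.89712003352187
housing 90.11584833175355 91.53839357720716
```

servo_tool(moves=[{"angular":[0,0.7,0],"slide":[-1.2,0,1.7],"grip":0},{"angular":[0,1.4,0],"slide":[-2.2,0,3.0],"grip":0},{"angular":[0,2.1,0],"slide":[-3.1,0,4.3],"grip":0},{"angular":[0,2.8,0],"slide":[-4.0,0,5.5],"grip":0},{"angular":[0,3.46,0],"slide":[-4.9,0,6.8],"grip":0},{"angular":[0,3.46,0],"slide":[-5.8,0,8.1],"grip":0},{"angular":[0,3.46,0],"slide":[-6.7,0,9.4],"grip":0},{"angular":[0,3.46,0],"slide":[-7.5,0,10.48],"grip":0},{"angular":[0,3.46,0],"slide":[-7.5,0,10.48],"grip":0},{"angular":[0,3.46,0],"slide":[-7.5,0,10.48],"grip":0}])

```text
time: 1.38
ee_pos: [0.4522, -0.2331, 0.2427]
orientation: [0.53, -0.528, 0.469, -0.469]
wrist_force: [0.8, 0.9, 0.1]
grip_width: 0.506
```

```bash
cat > look.py <<'E'
import sys
from rig import r
from h import *
s=r.sense(); w=r.get_image("wrist"); cv2.imwrite(f"pics/{sys.argv[1]}.png",w["image"])
print(s["time"],s["ee_pos"],quat(s["orientation"]).as_matrix().round(3).tolist(),s["grip_width"],s["joints"].round(2),s["wrist_force"].round(2))
d=wristcam(w,s)
for P in ([0.448,-.2405,.155],[.443,-.1956,.089]): print(proj(d,P))
E
python3 look.py w1
```

```text
1.3833 [ 0.45219004 -0.233115    0.2427017 ] [[0.119, 0.002, 0.993], [-0.993, 0.002, 0.119], [-0.002, -1.0, 0.002]] 0.5056404321510897 [ 0.45  0.25 -0.09  1.85  0.02  1.04 -1.1 ] [0.79 0.87 0.1 ]
[331.10800595 261.38860333]
[263.05350667 229.91576956]
```

View pics/w1.png

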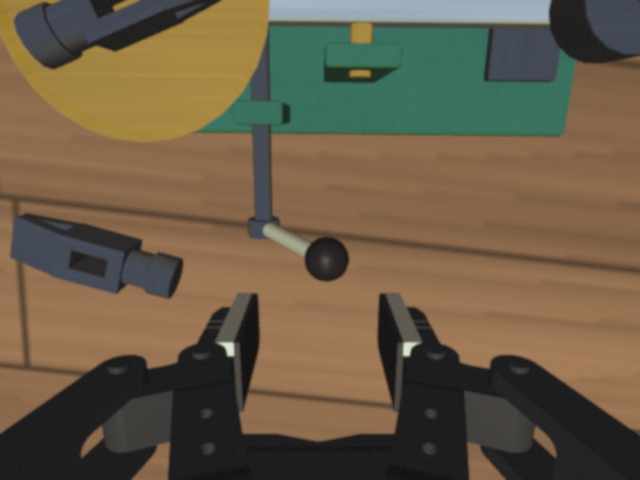

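servo_tool(moves=[{"angular":[0,0,0],"slide":[0.17,1.0,-0.15],"grip":0},{"angular":[0,0,0],"slide":[0.17,2.0,-0.15],"grip":0},{"angular":[0,0,0],"slide":[0.17,2.92,-0.15],"grip":0},{"angular":[0,0,0],"slide":[0.17,2.92,-0.15],"grip":0},{"angular":[0,0,0],"slide":[0.17,2.92,-0.15],"grip":0}])

```text
time: 1.85
ee_pos: [0.4474, -0.2393, 0.1545]
orientation: [0.53, -0.528, 0.47, -0.468]
wrist_force: [0.7, 0.1, 0.8]
grip_width: 0.498
```

```bash
python3 look.py w2
```

```text
1.85 [ 0.44738195 -0.23926272  0.1544849 ] [[0.119, -0.001, 0.993], [-0.993, 0.003, 0.119], [-0.003, -1.0, -0.0]] 0.4981788329773975 [ 0.46  0.35 -0.09  1.96  0.04  0.84 -1.1 ] [0.68 0.11 0.79]
[322.00629294 329.79050533]
[228.81260181 264.20831903]
```

View pics/w2.png

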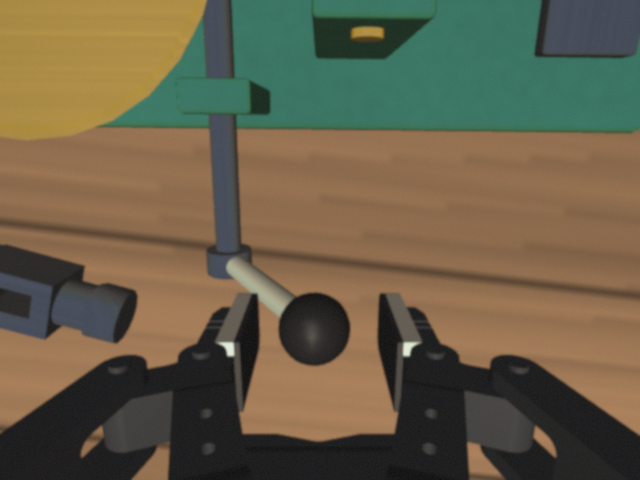

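servo_tool(moves=[{"angular":[0,0,0],"slide":[-0.5,0,0.0],"grip":0},{"angular":[0,0,0],"slide":[-0.9,0,0.0],"grip":0},{"angular":[0,0,0],"slide":[-1.3,0,0.0],"grip":0},{"angular":[0,0,0],"slide":[-1.7,0,0.0],"grip":0},{"angular":[0,0,0],"slide":[-2.1,0,0.0],"grip":0},{"angular":[0,0,0],"slide":[-2.5,0,0.0],"grip":0},{"angular":[0,0,0],"slide":[-2.8,0,0.0],"grip":0},{"angular":[0,0,0],"slide":[-3.0,0,0.0],"grip":0},{"angular":[0,0,0],"slide":[-3.0,0,0.0],"grip":0}])

```text
time: 2.65
ee_pos: [0.4375, -0.1485, 0.156]
orientation: [0.531, -0.529, 0.469, -0.468]
wrist_force: [0.7, 0.0, 0.0]
grip_width: 0.503
```

```bash
python3 look.py w3
```

```text
2.65 [ 0.43749151 -0.14852466  0.15597423] [[0.122, 0.001, 0.993], [-0.993, 0.003, 0.122], [-0.002, -1.0, 0.002]] 0.5027273645355932 [ 0.32  0.28 -0.13  2.06  0.04  0.8  -1.28] [0.69 0.05 0.03]
[587.10804968 331.10363897]
[414.7748976  265.70740998]
```

View pics/w3.png

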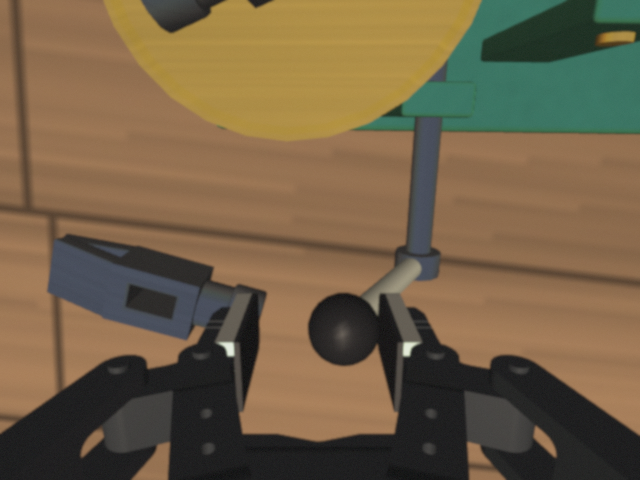

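servo_tool(moves=[{"angular":[0,0,0],"slide":[-0.12,0,0.0],"grip":0},{"angular":[0,0,0],"slide":[-0.22,0,0.0],"grip":0},{"angular":[0,0,0],"slide":[-0.25,0,0.0],"grip":0},{"angular":[0,0,0],"slide":[-0.25,0,0.0],"grip":0}])

```text
time: 3.03
ee_pos: [0.4366, -0.1421, 0.1559]
orientation: [0.53, -0.528, 0.469, -0.469]
wrist_force: [0.4, -1.7, 0.0]
grip_width: 0.502
```

```bash
python3 look.py w4
python3 - <<'E'
from rig import r
import cv2
d=r.get_image("scene")["image"]; cv2.imwrite("pics/s4.png",cv2.resize(d[100:340,20:300],None,fx=2.5,fy=2.5))
print(r.sense()["wrist_force"])
E
```

```text
3.0333 [ 0.43662121 -0.14208936  0.15588599] [[0.121, 0.001, 0.993], [-0.993, 0.002, 0.121], [-0.002, -1.0, 0.002]] 0.5021708859504844 [ 0.31  0.28 -0.13  2.06  0.05  0.8  -1.3 ] [ 0.43 -1.67  0.03]
[606.20903673 330.70225357]
[427.98860353 265.47432044]
[-0.26445366  0.26732417 -0.34279447]
```

View pics/s4.png

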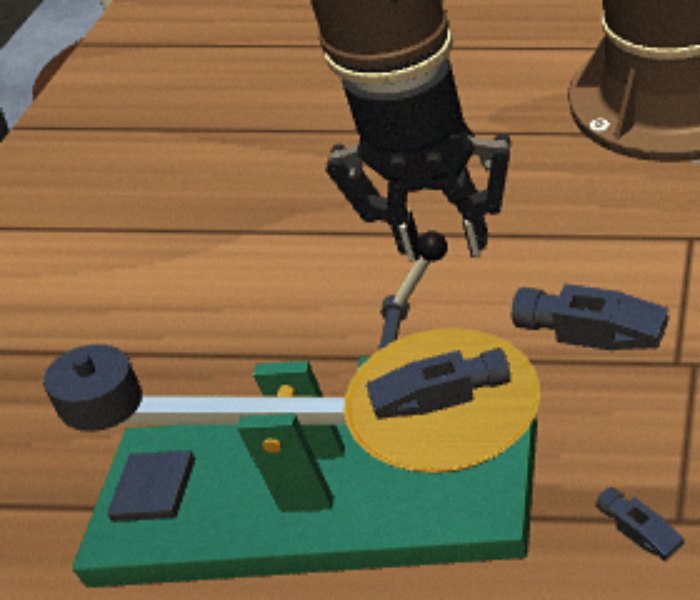

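View pics/w4.png

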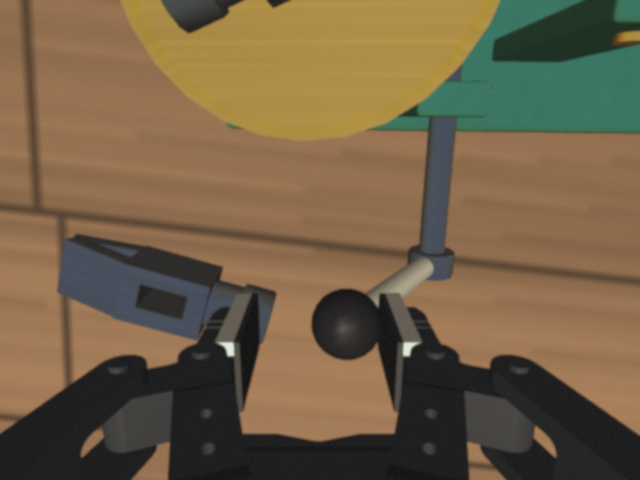

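servo_tool(moves=[{"angular":[0,0,0],"slide":[-0.04,0,0.0],"grip":0},{"angular":[0,0,0],"slide":[-0.06,0,0.0],"grip":0},{"angular":[0,0,0],"slide":[-0.06,0,0.0],"grip":0},{"angular":[0,0,0],"slide":[-0.06,0,0.0],"grip":0},{"angular":[0,0,0],"slide":[-0.06,0,0.0],"grip":0}])

```text
time: 3.55
ee_pos: [0.4366, -0.1415, 0.1559]
orientation: [0.53, -0.528, 0.469, -0.469]
wrist_force: [1.4, -5.1, -3.8]
grip_width: 0.499
```

```bash
cat > panz.py <<'E'
from rig import r
from h import *
s=r.get_image("scene")
hs=cv2.cvtColor(s["image"],cv2.COLOR_BGR2HSV); m=cv2.inRange(hs,(15,140,60),(30,255,255)); m[:, 260:]=0; m[:220]=0
c=max(cv2.findContours(m,0,1)[0],key=cv2.contourArea);e2=cv2.fitEllipse(cv2.convexHull(c));print(e2)
C=np.array([.5665,-.122])
for z in (.132,.126,.120): print(z,proj(s,[*C,z]))
print(r.sense()["wrist_force"],r.sense()["time"])
E
python3 panz.py
```

```text
((196.3648223876953, 258.8964538574219), (58.118709564208984, 80.00289154052734), 81.71092224121094)
0.132 [196.13439045 253.25264489]
0.126 [196.80662147 255.40240384]
0.12 [197.47216763 257.53078494]
[ 0.30449114 -6.46414519 -2.80319954] 3.6
```

servo_tool(moves=[{"angular":[0,0,0],"slide":[0.4,0,0.0],"grip":0},{"angular":[0,0,0],"slide":[0.8,0,0.0],"grip":0},{"angular":[0,0,0],"slide":[1.2,0,0.0],"grip":0},{"angular":[0,0,0],"slide":[1.6,0,0.0],"grip":0},{"angular":[0,0,0],"slide":[2.0,0,0.0],"grip":0},{"angular":[0,0,0],"slide":[2.4,0,0.0],"grip":0},{"angular":[0,0,0],"slide":[2.8,0,0.0],"grip":0},{"angular":[0,0,0],"slide":[3.1,0,0.0],"grip":0},{"angular":[0,0,0],"slide":[3.3,0,0.0],"grip":0},{"angular":[0,0,0],"slide":[3.4,0,0.0],"grip":0}])

```text
time: 4.43
ee_pos: [0.4486, -0.2438, 0.1557]
orientation: [0.529, -0.528, 0.469, -0.47]
wrist_force: [-0.1, 2.6, 0.5]
grip_width: 0.5
```

```bash
python3 look.py w5; python3 panz.py
```

```text
4.4333 [ 0.44860315 -0.24380728  0.15565775] [[0.118, 0.001, 0.993], [-0.993, 0.001, 0.118], [-0.001, -1.0, 0.002]] 0.49986192806544366 [ 0.46  0.35 -0.08  1.95  0.04  0.84 -1.1 ] [-0.1   2.55  0.46]
[308.42499169 329.93296174]
[219.56458348 265.1425219 ]
((194.53770446777344, 254.40394592285156), (57.98567199707031, 80.63975524902344), 74.46385192871094)
0.132 [196.13439045 253.25264489]
0.126 [196.80662147 255.40240384]
0.12 [197.47216763 257.53078494]
[ 0.4894174   0.92639294 -0.04933178] 4.5333
```

View pics/w5.png

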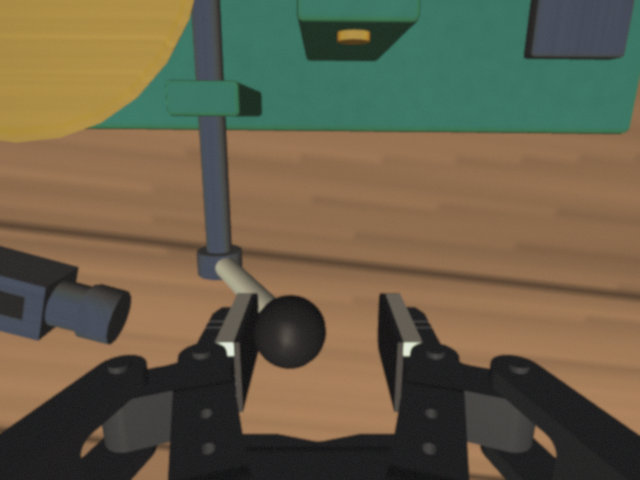

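servo_tool(moves=[{"angular":[0,0,0],"slide":[0.12,0,0.0],"grip":0},{"angular":[0,0,0],"slide":[0.2,0,0.0],"grip":0},{"angular":[0,0,0],"slide":[0.25,0,0.0],"grip":0},{"angular":[0,0,0],"slide":[0.27,0,0.0],"grip":0},{"angular":[0,0,0],"slide":[0.27,0,0.0],"grip":0}])

```text
time: 4.95
ee_pos: [0.4496, -0.2507, 0.1556]
orientation: [0.53, -0.528, 0.469, -0.469]
wrist_force: [-0.7, 3.2, 0.5]
grip_width: 0.504
```

```bash
python3 look.py w6; python3 panz.py;python3 - <<'E'
from rig import r
import cv2
d=r.get_image("scene")["image"]; cv2.imwrite("pics/s6.png",cv2.resize(d[100:340,20:300],None,fx=2.5,fy=2.5))
E
```

```text
4.95 [ 0.44957082 -0.25072401  0.15564134] [[0.119, 0.001, 0.993], [-0.993, 0.002, 0.119], [-0.002, -1.0, 0.001]] 0.5041004118130051 [ 0.47  0.36 -0.08  1.94  0.04  0.85 -1.08] [-0.7   3.18  0.45]
[288.11678355 330.29821168]
[205.49857931 265.29394803]
((194.6932373046875, 253.9913330078125), (58.607730865478516, 81.07781219482422), 74.15254974365234)
0.132 [196.13439045 253.25264489]
0.126 [196.80662147 255.40240384]
0.12 [197.47216763 257.53078494]
[-0.28791343  5.58052829 -0.01311441] 5.05
```

View pics/s6.png

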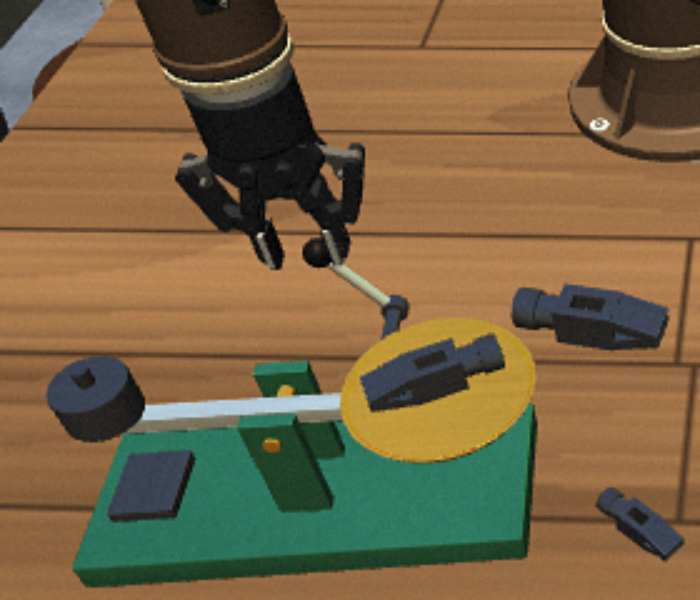

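servo_tool(moves=[{"angular":[0,0,0],"slide":[-0.25,0,0],"grip":0},{"angular":[0,0,0],"slide":[-0.25,-0.4,0],"grip":0},{"angular":[0,0,0],"slide":[-0.25,-1.4,0],"grip":0},{"angular":[0,0,0],"slide":[-0.25,-2.5,0],"grip":-0.3},{"angular":[0,0,0],"slide":[-0.25,-3.2,0],"grip":-0.6},{"angular":[0,0,0],"slide":[-0.25,-3.2,0],"grip":-0.6}])

```text
time: 5.6
ee_pos: [0.4509, -0.2447, 0.2565]
orientation: [0.53, -0.527, 0.466, -0.472]
wrist_force: [0.8, -0.0, 0.1]
grip_width: 0.805
```

```bash
cat > head.py <<'E'
from rig import r
from h import *
t=r.get_image("top"); cv2.imwrite("pics/t7.png",t["image"])
hsv=cv2.cvtColor(t["image"],cv2.COLOR_BGR2HSV)
m=cv2.inRange(hsv,(0,0,0),(179,255,75));k=np.zeros_like(m);cv2.circle(k,(425,234),33,255,-1);m&=k
c=max(cv2.findContours(m,0,1)[0],key=cv2.contourArea);b=cv2.boxPoints(cv2.minAreaRect(c))
W=np.array([plane(t,p,.156) for p in b]);print(W.round(4).tolist(),W.mean(0),np.linalg.norm(W-np.roll(W,-1,0),axis=1))
E
python3 head.py; python3 look.py w7
```

```text
[[0.55, -0.0709, 0.156], [0.5975, -0.1599, 0.156], [0.5733, -0.1724, 0.156], [0.5261, -0.0835, 0.156]] [ 0.56171486 -0.12164878  0.156     ] [0.10082418 0.02727089 0.10062392 0.02707356]
5.65 [ 0.45000474 -0.24429508  0.25427446] [[0.119, 0.007, 0.993], [-0.993, -0.001, 0.119], [0.002, -1.0, 0.006]] 0.8014091574584532 [ 0.46  0.24 -0.08  1.83  0.02  1.07 -1.08] [ 0.52 -0.54 -0.31]
[310.69062475 249.57001514]
[248.73579012 222.04778305]
```

View pics/t7.png

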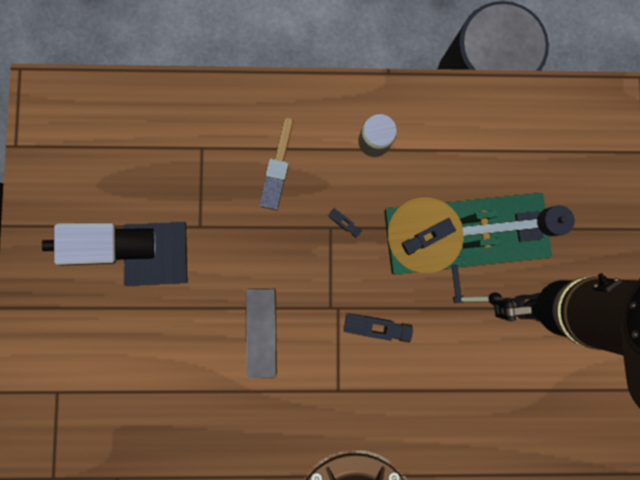

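View pics/w7.png

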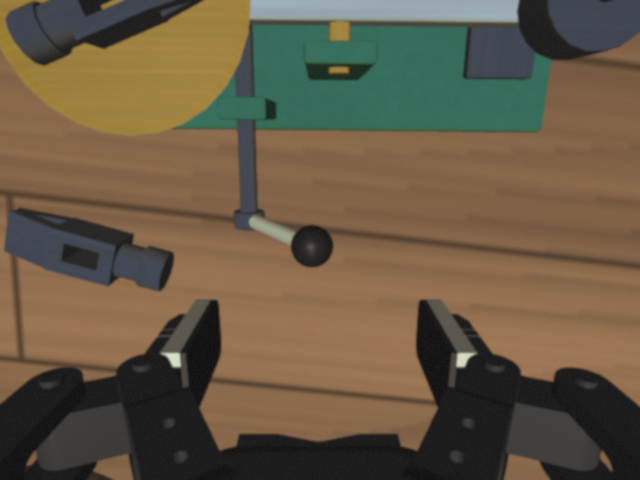

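servo_tool(moves=[{"angular":[0,-1.4,0],"slide":[-0.6,0,0.7],"grip":-0.2},{"angular":[0,-2.8,0],"slide":[-1.2,0,1.4],"grip":-0.2},{"angular":[0,-4.2,0],"slide":[-1.8,0,2.1],"grip":-0.2},{"angular":[0,-5.6,0],"slide":[-2.4,0,2.8],"grip":-0.2},{"angular":[0,-7.0,0],"slide":[-3.0,0,3.5],"grip":-0.2},{"angular":[0,-8.4,0],"slide":[-3.4,0,3.9],"grip":-0.2},{"angular":[0,-9.8,0],"slide":[-3.6,0,4.18],"grip":-0.2},{"angular":[0,-11.2,0],"slide":[-3.6,0,4.18],"grip":-0.2},{"angular":[0,-12.6,0],"slide":[-3.6,0,4.18],"grip":-0.2},{"angular":[0,-14.0,0],"slide":[-3.6,0,4.18],"grip":-0.2}])

```text
time: 6.53
ee_pos: [0.5601, -0.1213, 0.2512]
orientation: [0.703, -0.703, 0.078, -0.079]
wrist_force: [-0.2, -0.1, -0.2]
grip_width: 0.6
```

Run:
```python
from rig import r
from h import *
s=r.sense();print(s["ee_pos"],s["joints"].round(2));M=quat(s["orientation"]).as_matrix();print(M.round(3),np.degrees(np.arctan2(M[1,0],M[0,0])))
d=np.array([.5617,-.1217,.255])-s["ee_pos"];print("slide",M.T@d/.03)
Z=R.from_euler('z',28,degrees=True).as_matrix()
G=np.stack([Z[:,0],[0,0,-1],np.cross(Z[:,0],[0,0,-1])],1)
print("ang",R.from_matrix(M.T@G).as_rotvec(degrees=True)/5)
```

```text
[ 0.5601417  -0.12133777  0.25120179] [ 0.39  0.37 -0.37  1.67  0.15  1.13 -0.24]
[[ 0.975  0.001  0.221]
 [-0.221  0.     0.975]
 [ 0.001 -1.     0.   ]] -12.781828143453597
slide [ 0.05349285 -0.12653729 -0.00022267]
ang [ 8.45599820e-05 -8.15636071e+00  1.62942332e-02]
```

servo_tool(moves=[{"angular":[0,-1.4,0],"slide":[0.05,0.3,0],"grip":-0.2},{"angular":[0,-2.8,0],"slide":[0.05,0.6,0],"grip":-0.2},{"angular":[0,-4.2,0],"slide":[0.05,1.0,0],"grip":-0.2},{"angular":[0,-5.6,0],"slide":[0.05,1.3,0],"grip":-0.2},{"angular":[0,-7.0,0],"slide":[0.05,1.6,0],"grip":-0.2},{"angular":[0,-8.15,0],"slide":[0.05,1.9,0],"grip":-0.2},{"angular":[0,-8.15,0],"slide":[0.05,2.0,0],"grip":-0.2},{"angular":[0,-8.15,0],"slide":[0.05,2.0,0],"grip":-0.2}])

```text
time: 7.2
ee_pos: [0.5605, -0.1217, 0.1893]
orientation: [0.687, -0.686, -0.169, 0.17]
wrist_force: [-0.1, 0.0, 0.3]
grip_width: 0.598
```

```bash
cat > goal.py <<'E'
from rig import r
from h import *
import sys
def show(P,G):
    s=r.sense();M=quat(s["orientation"]).as_matrix()
    print(s["ee_pos"].round(4),s["joints"].round(2),s["wrist_force"].round(1),s["grip_width"])
    print("slide",(M.T@(np.array(P)-s["ee_pos"])/.03).round(3),"ang",(R.from_matrix(M.T@G).as_rotvec(degrees=True)/5).round(3))
def down(yaw):
    x=np.array([np.cos(np.radians(yaw)),np.sin(np.radians(yaw)),0]);y=np.array([0,0,-1.]);return np.stack([x,y,np.cross(x,y)],1)
E
python3 - <<'E'
from goal import *
show([.5617,-.1217,.143],down(28))
s=r.sense();w=r.get_image("wrist");cv2.imwrite("pics/w8.png",w["image"]);d=wristcam(w,s)
u=np.array([np.cos(np.radians(118)),np.sin(np.radians(118)),0])
C=np.array([.5617,-.1217,.156])
for k in(-.05,0,.05): print(proj(d,C+k*u))
E
```

```text
[ 0.5605 -0.1217  0.1893] [ 0.49  0.46 -0.51  1.73  0.26  1.02  0.37] [-0.1  0.   0.3] 0.5976158807325715
slide [ 0.037  1.542 -0.021] ang [-0.02  -0.044 -0.013]
[318.85827962 393.42349792]
[318.36806185 289.78621107]
[317.79669886 168.99395573]
```

View pics/w8.png

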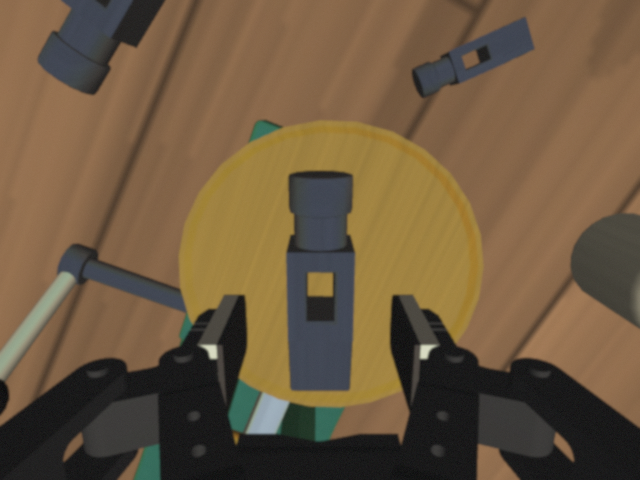

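servo_tool(moves=[{"angular":[0,0,0],"slide":[0.03,0.6,0],"grip":-0.2},{"angular":[0,0,0],"slide":[0.03,1.1,0],"grip":-0.2},{"angular":[0,0,0],"slide":[0.03,1.48,0],"grip":-0.2},{"angular":[0,0,0],"slide":[0.03,1.48,0],"grip":-0.2},{"angular":[0,0,0],"slide":[0.03,1.48,0],"grip":0.2},{"angular":[0,0,0],"slide":[0.03,1.48,0],"grip":0.6},{"angular":[0,0,0],"slide":[0.03,1.48,0],"grip":1},{"angular":[0,0,0],"slide":[0.03,1.48,0],"grip":1},{"angular":[0,0,0],"slide":[0.03,1.48,0],"grip":1},{"angular":[0,0,0],"slide":[0.03,1.48,0],"grip":1}], grip_force=80)

```text
time: 8.08
ee_pos: [0.5623, -0.1211, 0.1467]
orientation: [0.687, -0.686, -0.17, 0.169]
wrist_force: [-2.2, 2.4, 6.0]
grip_width: 0.314
```

```bash
python3 - <<'E'
from goal import *
show([.5617,-.1217,.25],down(28))
E
python3 look.py w9
```

```text
[ 0.5623 -0.1211  0.1467] [ 0.47  0.5  -0.49  1.78  0.29  0.93  0.34] [-2.2  2.4  6. ] 0.31358450353559997
slide [-0.023 -3.445 -0.009] ang [-0.001 -0.05   0.011]
8.0833 [ 0.56228768 -0.12108482  0.14665291] [[0.885, 0.001, -0.466], [0.466, 0.001, 0.885], [0.001, -1.0, 0.0]] 0.31358450353559997 [ 0.47  0.5  -0.49  1.78  0.29  0.93  0.34] [-2.2   2.4   6.01]
[-125.17128539  471.58335027]
[ 21.6086338 289.3097578]
```

View pics/w9.png

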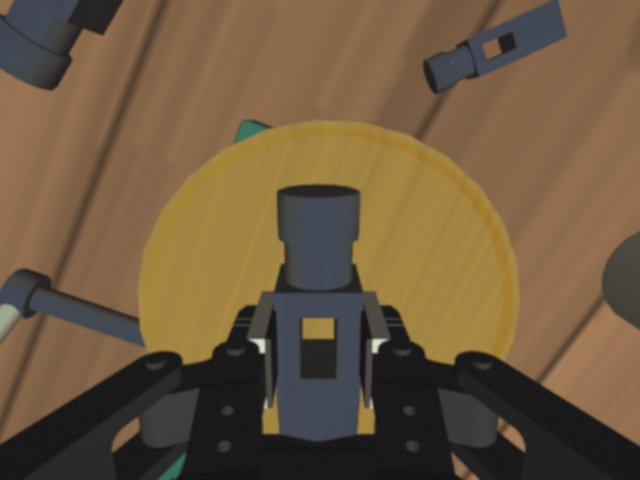

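servo_tool(moves=[{"angular":[0,0,0],"slide":[0,-0.2,0],"grip":1},{"angular":[0,0,0],"slide":[0,-0.6,0],"grip":1},{"angular":[0,0,0],"slide":[0,-1.2,0],"grip":1},{"angular":[0,0,0],"slide":[0,-2.0,0],"grip":1},{"angular":[0,0,0],"slide":[0,-2.8,0],"grip":1},{"angular":[0,0,0],"slide":[0,-3.5,0],"grip":1},{"angular":[0,0,0],"slide":[0,-3.8,0],"grip":1},{"angular":[0,0,0],"slide":[0,-3.8,0],"grip":1},{"angular":[0,0,0],"slide":[0,-3.8,0],"grip":1}])

```text
time: 8.88
ee_pos: [0.5619, -0.1212, 0.2604]
orientation: [0.687, -0.686, -0.17, 0.169]
wrist_force: [1.1, 0.2, -4.6]
grip_width: 0.311
```

```bash
cat > fin.py <<'E'
from goal import *
lens=np.array([.5378,.329,.300]); yaw=np.radians(92.7); c,sn=np.cos(.35),np.sin(.35)
u=np.array([np.cos(yaw),np.sin(yaw),0]);vx=c*u+np.array([0,0,sn]);vz=-sn*u+np.array([0,0,c]);vy=np.cross(vz,vx)
vp=lens-.1*vx
# tool in head axes: tool z=head x, tool y=-head z, tool x=-head y
G=np.stack([-vy,-vz,vx],1)
E
python3 - <<'E'
from fin import *
print(vp,np.linalg.det(G))
off=.0045 # placeholder: TCP above head mid
show(vp-.05*vx+off*vz-.10*vx,G)
# measure head in wrist image
s=r.sense();w=r.get_image("wrist");cv2.imwrite("pics/w10.png",w["image"])
t=r.get_image("scene");cv2.imwrite("pics/s10.png",cv2.resize(t["image"],None,fx=1.25,fy=1.25))
E
```

```text
[0.54222505 0.23516701 0.26571022] 0.9999999999999998
[ 0.5619 -0.1212  0.2604] [ 0.5   0.39 -0.53  1.64  0.21  1.16  0.41] [ 1.1  0.2 -4.6] 0.3110263404844022
slide [2.937 1.399 6.519] ang [ 3.945  4.958 -0.867]
```

View pics/w10.png

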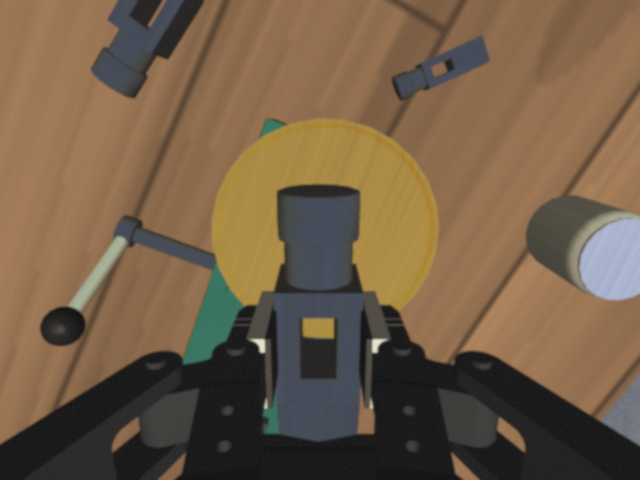

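View pics/s10.png

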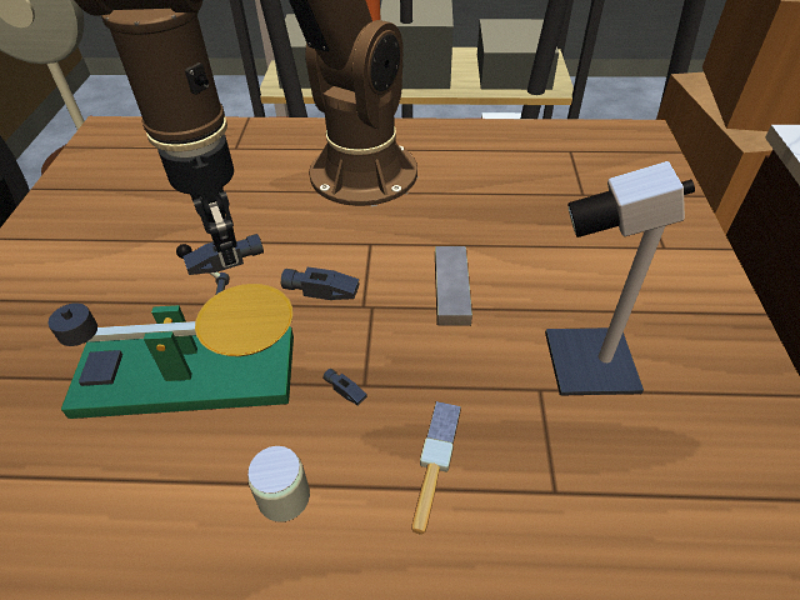

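Run:
```python
from rig import r
from h import *
w=r.get_image("wrist");d=dict(w);d["extrinsics"]=np.linalg.inv(w["mount"])
for n,p in(("face top",(0,-.0093,.05)),("eye near",(0,-.0093,-.011)),("eye far",(0,-.0093,.011)),("R",(.014,-.0093,0)),("face R",(.014,.0047,.05)),("face L",(-.014,.0047,.05))): print(n,proj(d,p))
```

```text
face top [314.76792199 184.65202519]
eye near [315.29317923 370.01770264]
eye far [315.11883322 308.49019787]
R [358.87269224 339.87630384]
face R [358.7956255  177.81433592]
face L [271.27952791 177.88877678]
```

servo_tool(moves=[{"angular":[0.4,0.5,-0.1],"slide":[0.25,0.1,0.6],"grip":1},{"angular":[0.9,1.1,-0.2],"slide":[0.6,0.25,1.4],"grip":1},{"angular":[1.5,1.9,-0.3],"slide":[1.0,0.45,2.3],"grip":1},{"angular":[2.1,2.7,-0.45],"slide":[1.45,0.65,3.2],"grip":1},{"angular":[2.7,3.5,-0.6],"slide":[1.9,0.9,4.2],"grip":1},{"angular":[3.3,4.2,-0.75],"slide":[2.35,1.1,5.2],"grip":1},{"angular":[3.7,4.7,-0.85],"slide":[2.7,1.3,6.0],"grip":1},{"angular":[3.945,4.96,-0.87],"slide":[2.9,1.4,6.4],"grip":1},{"angular":[3.945,4.96,-0.87],"slide":[2.94,1.4,6.52],"grip":1},{"angular":[3.945,4.96,-0.87],"slide":[2.94,1.4,6.52],"grip":1}])

```text
time: 9.87
ee_pos: [0.5477, 0.0931, 0.2166]
orientation: [0.819, -0.573, -0.013, 0.021]
wrist_force: [-0.3, 0.6, -3.8]
grip_width: 0.309
```

```bash
python3 - <<'E'
from fin import *
show(vp-.05*vx+.0047*vz,G)
E
python3 look.py w11
```

```text
[0.5477 0.0931 0.2166] [ 0.38  0.44 -0.59  1.77 -0.14  0.97 -0.03] [-0.3  0.6 -3.8] 0.3087757775985191
slide [ 0.042 -0.068  3.347] ang [-0.     0.01  -0.046]
9.8667 [0.54774284 0.0930685  0.21663559] [[0.999, -0.02, -0.045], [0.049, 0.342, 0.938], [-0.003, -0.939, 0.343]] 0.3087757775985191 [ 0.38  0.44 -0.59  1.77 -0.14  0.97 -0.03] [-0.35  0.56 -3.82]
[  46.73376265 1081.13900738]
[116.10754392 783.54977408]
```

View pics/w11.png

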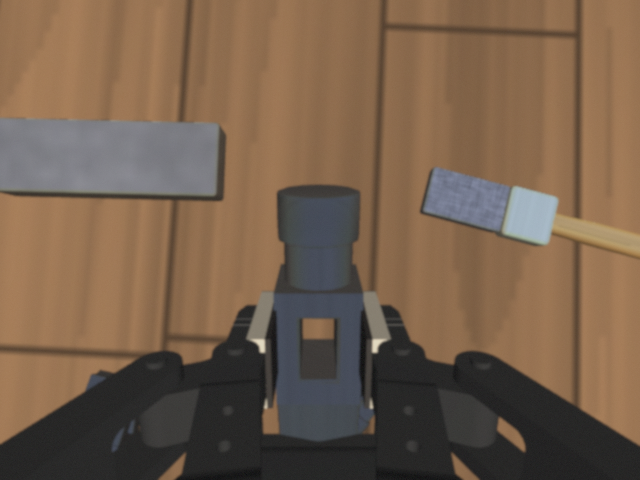

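servo_tool(moves=[{"angular":[0,0,0],"slide":[0.04,-0.05,0.5],"grip":1},{"angular":[0,0,0],"slide":[0.04,-0.05,1.1],"grip":1},{"angular":[0,0,0],"slide":[0.04,-0.05,1.7],"grip":1},{"angular":[0,0,0],"slide":[0.04,-0.06,2.2],"grip":1},{"angular":[0,0,0],"slide":[0.04,-0.07,2.6],"grip":1},{"angular":[0,0,0],"slide":[0.04,-0.07,2.9],"grip":1},{"angular":[0,0,0],"slide":[0.04,-0.07,2.9],"grip":1}])

```text
time: 10.5
ee_pos: [0.5458, 0.1749, 0.25]
orientation: [0.819, -0.573, -0.014, 0.021]
wrist_force: [-0.5, 0.6, -4.1]
grip_width: 0.31
```

Run:
```python
from fin import *
show(vp-.05*vx+.0047*vz,G)
a=r.get_image("scene");b=r.get_image("top")
cv2.imwrite("pics/s12.png",cv2.resize(a["image"][90:300,300:580],None,fx=2.8,fy=2.8,interpolation=2))
cv2.imwrite("pics/t12.png",cv2.resize(b["image"][170:330,30:300],None,fx=2.8,fy=2.8,interpolation=2))
```

```text
[0.5458 0.1749 0.25  ] [ 0.25  0.4  -0.6   1.73 -0.14  0.99 -0.18] [-0.5  0.6 -4.1] 0.3101573919252505
slide [-0.025  0.04   0.403] ang [ 0.001  0.032 -0.019]
```

View pics/s12.png

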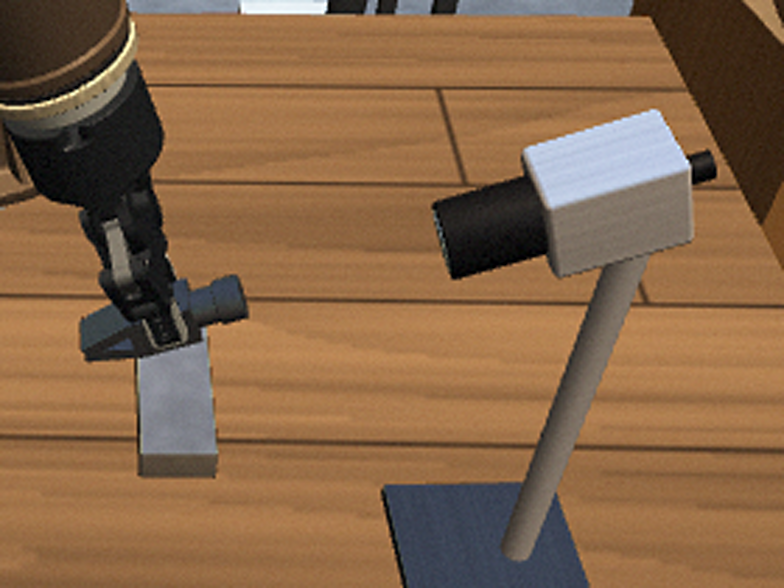

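View pics/t12.png

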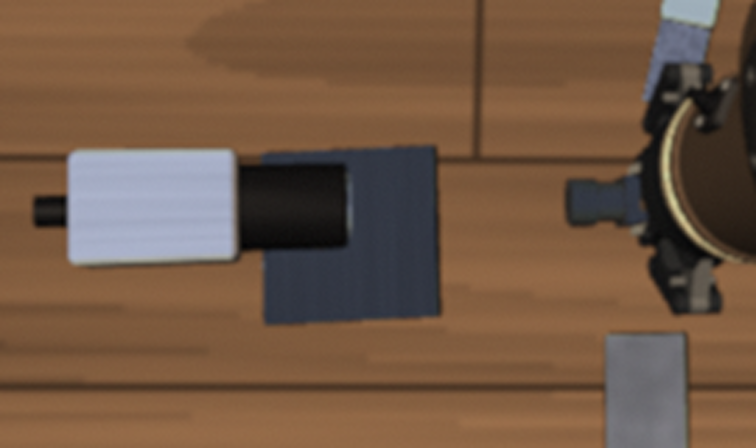

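servo_tool(moves=[{"angular":[0,0,0],"slide":[-0.02,0.02,0.2],"grip":1},{"angular":[0,0,0],"slide":[-0.02,0.04,0.35],"grip":1},{"angular":[0,0,0],"slide":[-0.02,0.04,0.4],"grip":1},{"angular":[0,0,0],"slide":[-0.02,0.04,0.4],"grip":1},{"angular":[0,0,0],"slide":[-0.02,0.04,0.4],"grip":1}])

```text
time: 11.02
ee_pos: [0.5448, 0.1839, 0.2515]
orientation: [0.819, -0.574, -0.013, 0.02]
wrist_force: [0.1, 0.3, -4.0]
grip_width: 0.31
```

Run:
```python
from fin import *
show(vp-.05*vx+.0047*vz,G)
a=r.get_image("scene");b=r.get_image("top")
cv2.imwrite("pics/s13.png",cv2.resize(a["image"][170:250,320:480],None,fx=5,fy=5,interpolation=2))
cv2.imwrite("pics/t13.png",cv2.resize(b["image"][200:290,130:290],None,fx=5,fy=5,interpolation=2))
cv2.imwrite("pics/full13.png",a["image"])
print("pred face s,t crop", (proj(a,vp)-[320,170])*5,(proj(b,vp)-[130,200])*5)
```

```text
[0.5448 0.1839 0.2515] [ 0.24  0.4  -0.6   1.72 -0.13  0.99 -0.2 ] [ 0.1  0.3 -4. ] 0.31008199248228296
slide [-0.005 -0.015  0.101] ang [ 0.019  0.003 -0.028]
pred face s,t crop [381.97702198 112.49388834] [455.74630655 211.64520216]
```

View pics/s13.png

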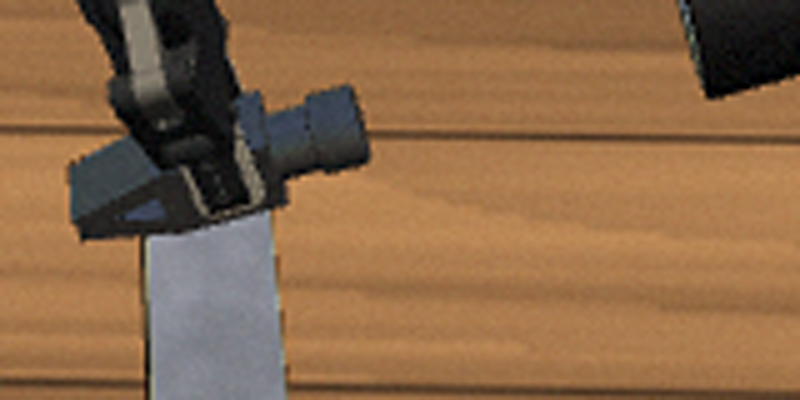

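View pics/t13.png

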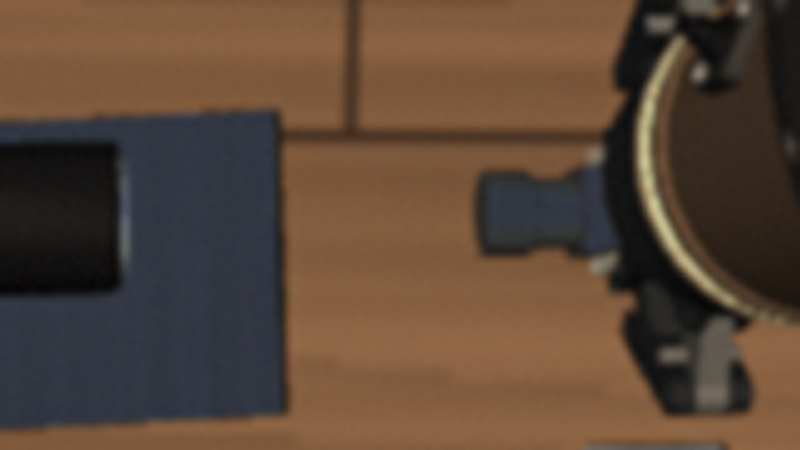

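View pics/full13.png

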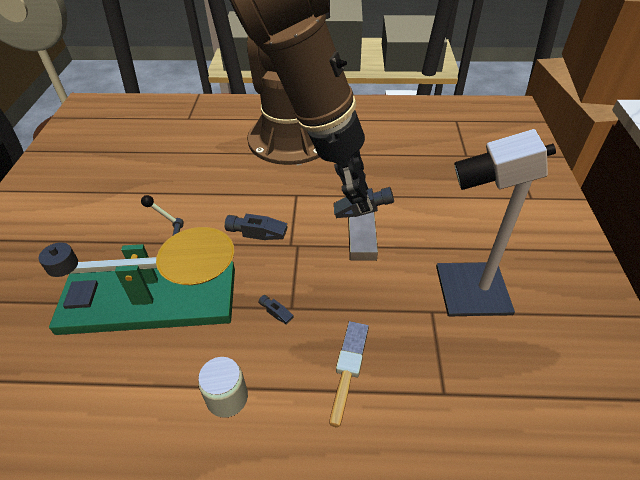

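Run:
```python
from fin import *
a=r.get_image("scene");b=r.get_image("top")
p,e=tri(b,(479/5+130,212/5+200),a,(363/5+320,126/5+170));print(p,e,vp)
print("rel in view frame",np.stack([vx,vy,vz])@(p-vp))
s=r.sense();print(s["time"],s["joint_velocities"].round(3)); M=quat(s["orientation"]).as_matrix()
print("from FK",np.stack([vx,vy,vz])@(s["ee_pos"]+M@[0,.0047,.05]-vp))
```

```text
[0.54251602 0.22916164 0.25990735] 0.0005988399170198718 [0.54222505 0.23516701 0.26571022]
rel in view frame [-7.63768581e-03 -7.75104903e-06 -3.38941310e-03]
11.2167 [-0.    -0.    -0.001  0.001  0.     0.001 -0.   ]
from FK [-0.00323968 -0.00018087 -0.00049821]
```

servo_tool(moves=[{"angular":[0,0,0],"slide":[0,-0.07,0.1],"grip":1},{"angular":[0,0,0],"slide":[0,-0.07,0.2],"grip":1},{"angular":[0,0,0],"slide":[0,-0.07,0.22],"grip":1},{"angular":[0,0,0],"slide":[0,-0.07,0.22],"grip":1},{"angular":[0,0,0],"slide":[0,-0.07,0.22],"grip":1},{"angular":[0,0,0],"slide":[0,-0.07,0.22],"grip":1}])

```text
time: 11.72
ee_pos: [0.5445, 0.1892, 0.2557]
orientation: [0.819, -0.574, -0.013, 0.02]
wrist_force: [0.7, 0.6, -3.8]
grip_width: 0.306
```

Run:
```python
from fin import *
show(vp-.05*vx+.0047*vz,G)
a=r.get_image("scene");b=r.get_image("top")
cv2.imwrite("pics/s14.png",cv2.resize(a["image"][170:250,320:480],None,fx=5,fy=5,interpolation=2))
cv2.imwrite("pics/t14.png",cv2.resize(b["image"][200:290,130:290],None,fx=5,fy=5,interpolation=2))
s=r.sense();print(s["time"],s["joint_velocities"].round(3)); M=quat(s["orientation"]).as_matrix()
print("from FK",np.stack([vx,vy,vz])@(s["ee_pos"]+M@[0,.0047,.05]-vp))
```

```text
[0.5445 0.1892 0.2557] [ 0.23  0.4  -0.61  1.72 -0.13  1.   -0.22] [ 0.7  0.6 -3.8] 0.30552589405677466
slide [-0.005  0.055 -0.11 ] ang [ 0.02  -0.003 -0.028]
11.8167 [-0.001 -0.001 -0.     0.001 -0.    -0.    -0.001]
from FK [ 0.00324085 -0.00016915  0.00155956]
```

View pics/s14.png

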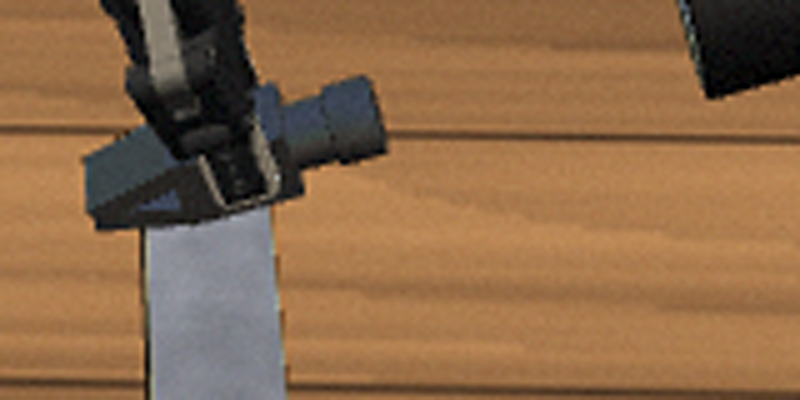

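View pics/t14.png

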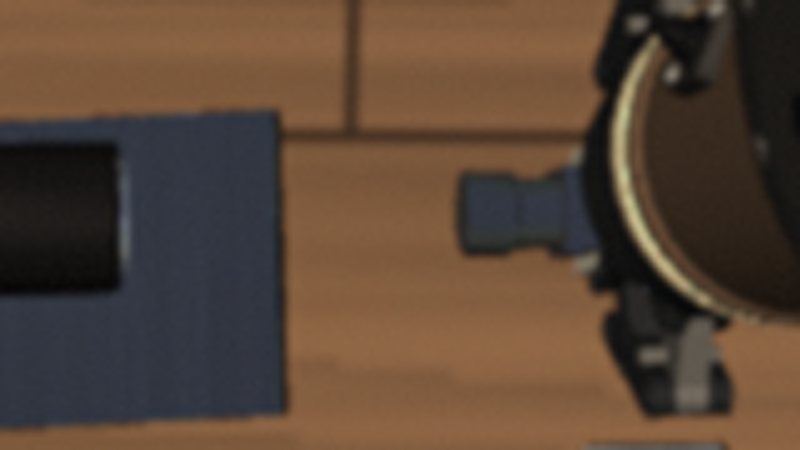

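The two pictures show the face centre near (379,114) in the scene crop and (462,213) in the top crop. The line-of-sight point should be at (382,112) and (456,212), so it's within about 2 mm. The head is still and the lever is at arrest, so I'm handing in.

Run:
```python
from rig import r
print(r.hand_in())
```

```text
the job is handed in; nothing more can be done
None
```

I swung the lever over with the fingers astride the knob until it met its stop, and the beam sank under the head. I then swung it back to its stop, and the beam came level again. After that I gripped the middle-sized head (it measured about 101 x 27 mm) across its cheeks, lifted it out and held it up to the camera. The job was handed in at about 11.8 s; it gives no verdict, so I don't know the judged result.

**Last checks:**
- **Position:** from the arm's own pose, the striking face was about 3.6 mm from the view point. The last two pictures put it about 2 mm off by eye.
- **Angle:** the gripper was within 0.2° of the view axes, and the eye opened upward. The head showed no slip between lifting it and the move towards the camera.
- **Stillness:** joint speeds were at most 0.001 rad/s.
- **Lever and beam:** the last full picture, taken just before a final 7 mm adjustment of the head, showed the lever at arrest and the beam level.
- **Stone, tin and brush:** in that same picture, the tin and brush looked unmoved, as did the part of the stone not hidden behind the head.
- **Camera:** the head was held about 100 mm short of the lens, and no force suggested a bump.

**Where checks disagreed:**
- **Before the final adjustment:** the camera measurement put the face about 8 mm short of the view point, and the arm's pose put it about 3 mm short. I split the difference.
- **Pan drop:** the pan's fall measured in the picture came out larger than the 12 mm expected. I put this down to the colour mask's edges.

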